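# Close and lock the filter panel of an air cleaner

### The job

The air cleaner lying on the table has its filter panel ajar. Push the panel fully shut with a fingertip, then set a fingertip in the slot of the round dial and turn it clockwise (seen from above) a full quarter turn to its stop, so that its steel tongue lies under the keeper. Turn it by the slot rather than by pushing the tongue, only once the panel is shut; do not raise the panel further, and leave the glass, phone, tin and book where they are.

Things in the scene. Friction and masses are not known exactly. Their poses are not given: they have to be found in the camera images.
- air_cleaner: White plastic box lying on its back, fixed, 250 (x) x 300 (y) x 98 mm high; origin at the centre of its underside, z up. The hinged filter panel is its upper side: hinge line parallel to x at y = +135, z = 94 mm; when shut it covers x = -115 to 115, y = -95 to 135 mm, its top at z = 98 mm. A fixed strip, top also at z = 98 mm, lies beyond its free edge (y = -100 to -150 mm).
- keeper (a point): Centre of the top of the steel keeper, a fixed inverted L on the strip beyond the panel's free edge, 34 mm long in x, 28 mm in y, 20 mm high, open underneath towards the dial; at (0, -117, 118) mm in the air cleaner's frame.
- panel (a joint): Opening angle of the 8 mm thick panel about its hinge, rad: 0 = shut (hard stop), larger = free (-y) edge raised. Starts 0.15 to 0.40. A stiff hinge holds it where it is left; 2 to 8 N down at the free edge closes it. The dial rides on the panel.
- panel_corner (a point): Point on the panel's upper face, a good place to push: 20 mm in from the free edge, 30 mm in from the panel's -x end, 210 mm from the hinge line. With the panel shut it is at (-85, -75, 98) mm in the air cleaner's frame. Its axes move with the panel (z out of the face).
- dial (a joint): Turning angle of the dial on the panel, rad, growing clockwise seen from above. 0 = open: slot and tongue along the air cleaner's +x. 1.571 = locked (hard stop): slot along y, tongue towards -y under the keeper. Starts 0 to 0.3. Friction about 0.06 N m (some 3 N at the slot end); it stays where it is left.
- dial_center (a point): On the dial's axis, level with its top; axes turn with the dial, x along the slot to the tongue, z up the axis. Dial: grey, 104 mm diameter, 20 mm high. A slot 34 mm wide, 92 mm long crosses its middle, open only upwards, floor 16 mm below the top, both ends closed by a 6 mm rim. With the panel shut this point is at (0, -30, 118) mm in the air cleaner's frame.
- slot_end (a point): Point on the slot's floor 27 mm from the dial's axis towards the tongue, midway between the slot's long walls; turns with the dial, axes as those of dial_center. The opposite end of the slot is alike.
- tongue: Flat steel tongue fixed to the dial beside the slot end, outside the rim, 33 mm long, 16 mm wide, 6 mm thick, reaching 85 mm from the dial's axis, its top 10 mm below the dial's top; origin on the dial's axis at the panel's face, x along the tongue. Must not be pushed.
- tumbler: Bystander: loose glass tumbler, 68 mm diameter, 90 mm high, standing open; origin at the centre of its underside.
- phone: Bystander: loose black phone lying flat, 75 x 155 x 9 mm; origin at the centre of its underside.
- tea_tin: Bystander: loose round tin, 68 mm diameter, 100 mm high; origin at the centre of its underside.
- book: Bystander: loose closed book lying flat, 130 x 185 x 22 mm; origin at the centre of its underside.

How it is judged:
By the outcome, as a careful person would: the job done as asked, in the order asked, and still so for the second after the job is handed in, with the robot touching nothing.
It also fails if it takes over 48 s, if anything falls off the work surface, if the arm or the gripper's body presses on something with over 40 N, if the wrist force passes 120 N, or if a joint passes its speed limit or range.

### The arm

A 7-joint arm with a two-finger parallel gripper is mounted at the origin on the work surface. World frame = base frame: x ahead of the robot, y to its left, z up, the work surface at z = 0. Lengths are in mm, angles in degrees, forces in N, time in s.
With the tool pointing down it reaches from about 400 to 900 mm from the base axis. Payload 5.6 kg.
Tool frame: the origin (TCP) lies midway between the tips of the shut fingers; the grasp point (between the pads) lies 19 mm behind it; z points along the fingers, y is the line along which they close (so a half turn about z gives the same grasp; the last joint's range is limited). The gripper opens to 92 mm and grips with 3 to 60 N. Pads are 20 mm wide; open, the fingers measure 128 mm over their backs; the gripper's body (75 mm by 189 mm) begins 69 mm behind the grasp point.
Start: joints at [-77.006, 26.786, -0.665, 91.828, 0.344, 61.387, -3.226], TCP at [173.292, 626.481, 214.592] pointing down, gripper open.
Joint ranges: [-144.91, 144.91], [-17.63, 115.5], [-89.93, 88.59], [15.96, 139.68], [-74.01, 254.01], [8.47, 105.57], [-167.45, 167.45]. Speed limits (degrees/s): [147.25, 147.25, 180, 180, 180, 180, 180].

### API

Orientations are given as [roll, pitch, yaw] about the fixed x, y, z axes, in that order (R = Rz(yaw) Ry(pitch) Rx(roll)).
In Python, from bench import ctrl gives the robot as it stands. The module is installed in compiled form; this text tells all that it offers.
- The arm moves only by the tool play_rows, never from a script. Its argument "targets" is one flat list of numbers, 6 for each row, row after row: the shift along the tool's x, y, z in m, then the turn, a rotation vector about the tool's x, y, z in rad. A call has 1 to 12 rows; each row is the pose to reach, as a shift and turn from the pose commanded when the call began, along the tool's axes at that moment; what a row does not reach only later rows make up. A row lasts 1/12 s, in which the tool goes at most 41.7 mm and 7.16 degrees, less where a joint would pass 70% of its speed; a pose out of reach is approached as far as the arm can. A call with a gripper value outside its range is refused whole. "grip" is the opening, from 0 (shut) to 1 (fully open), set as the call begins (left out, the last holds). The fingers move at their own pace and stop on an object; "squeeze" is the grip in N (left out, the last holds). Time passes only in rows, so rows that repeat a pose let the fingers close. It gives the time, the measured TCP pose, the force, the opening and the grip force at its end, in the units of the state.
- ctrl.state(): the state, without advancing time (a new reading comes with each control period).
- ctrl.capture(name): name is "scene" or "top" or "wrist"; returns (picture, depth): 400x640x3 uint8, red, green, blue; 400x640 float32, mm along the optical axis (not along the pixel's ray), 0 where there is no reading.
- ctrl.camera_info(name): a dict with "camera_matrix" (3x3 intrinsics, pixels), "R" (3x3) and "t" (3): a world point X has camera coordinates R X + t. Camera axes: x right, y down, z forward; pixel columns grow to the right and rows downward; lengths in mm; the calibration is good to about 2 mm. The wrist camera is an equidistant fisheye: a pixel r from the principal point sees the ray r / f radians off the axis. A picture is of the moment at which its call begins: read the wrist's pose just before it. camera_info takes no time and is no camera call; for the wrist camera it gives the pose at the moment of the call.
- ctrl.job_done(): hands the job in; it is judged then, once.
Trained networks look in the newest picture that a camera, given by its name, has taken for a name from the list of things; names that differ only in an ending like _2 or _b are one class to them, and where a whole thing is asked for, a point or a joint stands for the part that bears it (a point fixed in the world has none). Each returns a list of dicts, best first, with "confidence" (0 to 1); they miss things now and then, are a little off and sometimes report something else, mostly with a low value. They report only what shows in the picture. A call takes as long as a camera call.
- ctrl.trace(camera, thing): "region" (400x640 bool, what is visible of it) and "position" ([column, row] in pixels, amid what is visible of it).
- ctrl.spot_point(camera, thing): "position" ([column, row] in pixels: a listed point, or the origin of a listed thing).
The state is a dict: "time_s": time; "qpos": joint angles; "joint_velocities": joint speeds; "joint_torque": joint torques, N m; "position": TCP position; "eef_rot": TCP orientation; "wrist_force": force on the tool from outside, world axes, zero at the start; "torque": the same for the moment, N m; "finger_gap": finger opening in mm; "grip_force": force on a finger pad.
Only numpy, scipy, OpenCV 4.12 (cv2) and the standard library are available. Lean on these libraries where they do the work, as an engineer would, in place of code of your own. Each camera call takes 0.05 s, during which the arm holds its last target. There are 200 camera calls.

## Working session

There is one attempt and no reset: what is moved stays moved. The work goes in short steps, Python scripts to look and compute and a tool call to move; the robot and the scene stay as the last step left them, time stands still between calls to the robot, and variables do not carry over. Pictures are saved under pics/ and viewed, at most 10 in all, crops included, and the job is handed in when it is done.

Besides the shell and the picture viewer there is one more tool, called after "Call:" in YAML: its name, and indented under it one key for each argument. play_rows: Moves the arm, as the interface text tells. Its arguments: {"type":"object","properties":{"targets":{"type":"array","items":{"type":"number"}},"grip":{"type":"number"},"squeeze":{"type":"number"}},"required":["targets"]}

```bash
mkdir -p pics
cat > h.py <<'E'
import numpy as np, cv2
from bench import ctrl
from scipy.spatial.transform import Rotation as Ro
def world(cam,uv,d):
    i=ctrl.camera_info(cam);K=np.array(i["camera_matrix"]);R=np.array(i["R"]);t=np.array(i["t"])
    uv=np.atleast_2d(uv); d=np.atleast_1d(d)
    c=np.c_[(uv[:,0]-K[0,2])/K[0,0]*d,(uv[:,1]-K[1,2])/K[1,1]*d,d]
    return (c-t)@R
def dep(D,uv,r=2):
    u,v=np.round(uv).astype(int);p=D[max(v-r,0):v+r+1,max(u-r,0):u+r+1];p=p[p>0]
    return np.median(p) if p.size else np.nan
E
python3 - <<'E'
from h import *
np.set_printoptions(precision=1,suppress=True)
s=ctrl.state();print(s["time_s"],s["position"],s["eef_rot"],s["finger_gap"])
for c in["top","scene"]:
    im,D=ctrl.capture(c);cv2.imwrite(f"pics/{c}0.png",im[...,::-1]);np.save(c,D)
    for n in["keeper","panel_corner","dial_center","slot_end","air_cleaner","tongue","tumbler","phone","tea_tin","book"]:
        r=ctrl.spot_point(c,n)[:1]
        for q in r:
            print(c,n,round(q["confidence"],2),np.array(q["position"]),world(c,q["position"],dep(D,q["position"])))
E
```

```text
0.0 [173.2 625.9 213.7] [-179.9    0.   164.5] 91.70050876241744
top keeper 0.55 [443.4 183.8] [[ 627.4 -233.1  117.1]]
top panel_corner 0.73 [436.3 222. ] [[ 530.6 -207.   133.7]]
top dial_center 0.66 [405.2 190.8] [[ 607.5 -135.9  129.4]]
top slot_end 0.88 [404.  180.2] [[ 633.7 -133.7  130.3]]
top air_cleaner 0.64 [387.4 204. ] [[576.8 -93.6 117.2]]
top tumbler 0.81 [319. 259.] [[445.7  76.    4.6]]
top phone 0.78 [484.5 191.5] [[ 628.2 -374.1   10.2]]
top tea_tin 0.62 [470.8 157.7] [[ 708.4 -323.3   64.1]]
top book 0.92 [279.  205.5] [[587.7 183.9  21.5]]
scene keeper 0.78 [198.7 201.5] [[ 633.7 -219.1  119.6]]
scene panel_corner 0.77 [210.7 165.9] [[ 527.2 -205.1  133.2]]
scene dial_center 0.92 [232.3 192.5] [[ 606.9 -135.1  129.7]]
scene slot_end 0.6 [229.2 200.4] [[ 633.1 -138.7  131.6]]
scene air_cleaner 0.78 [244.7 218.3] [[677.8 -93.7 121.8]]
scene tumbler 0.62 [321.4 175. ] [[472.2  87.7  46.8]]
scene phone 0.87 [149.1 219. ] [[ 627.8 -379.3    9.6]]
scene tea_tin 0.9 [153.1 251.6] [[ 751.6 -325.3   55.5]]
scene book 0.75 [353.4 223.3] [[612.2 183.3  22.2]]
```

View pics/top0.png

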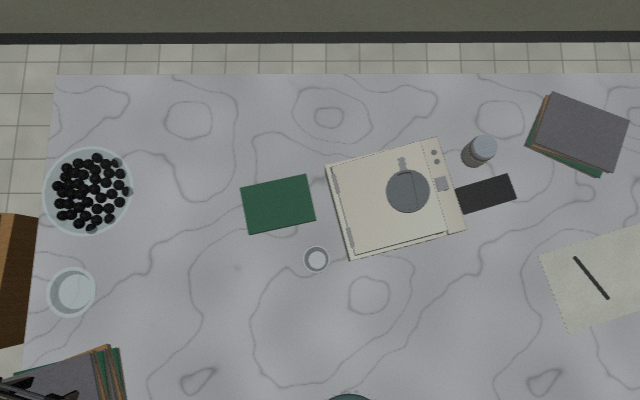

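View pics/scene0.png

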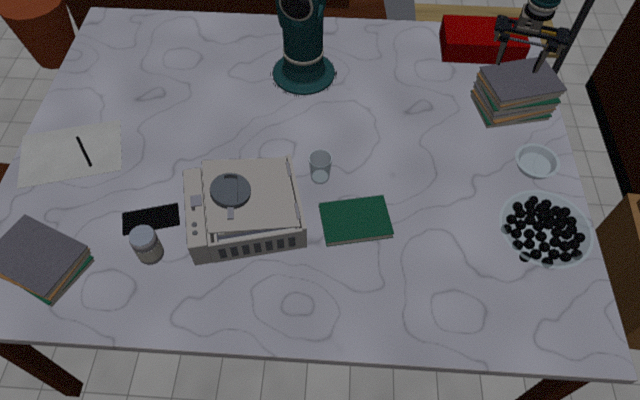

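The top view shows the cleaner with its dial at about (407,191), the keeper at (441,184) and the hinge on the left at about (337,210). The tongue points to the upper edge. Box yaw is about 13°. The scene view agrees, with the panel ajar, the tumbler at (320,165) and the phone and tin beyond the strip. Next I'll fit the whole pose.

```bash
cat >> h.py <<'E'
from scipy.optimize import least_squares
def mpts(p):
    x,y,yaw,th,ph=p
    A=Ro.from_euler('z',yaw);P=Ro.from_euler('x',-th);H=np.array([0,135,94])
    pan=lambda q:H+P.apply(np.array(q,float)-H)
    c,s=np.cos(ph),np.sin(ph)
    m=dict(keeper=[0,-117,118],panel_corner=pan([-85,-75,98]),dial_center=pan([0,-30,118]),
      slot_end=pan([27*c,-30-27*s,102]),air_cleaner=[0,0,0],tongue=pan([0,-30,98]))
    return {k:A.apply(v)+[x,y,0] for k,v in m.items()}
def proj(cam,X,i=None):
    i=i or ctrl.camera_info(cam);K=np.array(i["camera_matrix"]);c=np.array(i["R"])@X+np.array(i["t"])
    if cam=="wrist":
        r=np.hypot(c[0],c[1]);a=np.arctan2(r,c[2])
        return np.array([K[0,2]+K[0,0]*a*c[0]/r,K[1,2]+K[1,1]*a*c[1]/r])
    return np.array([K[0,2]+K[0,0]*c[0]/c[2],K[1,2]+K[1,1]*c[1]/c[2]])
def fit(obs,p0):
    f=lambda p:np.concatenate([w*(proj(c,mpts(p)[n],i)-uv) for c,n,uv,w,i in obs])
    return least_squares(f,p0,loss="soft_l1",x_scale=[50,50,.2,.1,.2]),f
E
python3 - <<'E'
from h import *
np.set_printoptions(precision=2,suppress=True)
obs=[]
for c in["top","scene"]:
    ctrl.capture(c);i=ctrl.camera_info(c)
    for n in["keeper","panel_corner","dial_center","slot_end","air_cleaner"]:
        for q in ctrl.spot_point(c,n)[:1]: obs.append((c,n,np.array(q["position"]),1,i))
r,f=fit(obs,[580,-100,.23,.2,.1])
print(r.x,r.x[2:]*57.3)
for o,e in zip(obs,f(r.x).reshape(-1,2)):print(o[0],o[1],e)
for k,v in mpts(r.x).items():print(k,v)
# plane of panel from depth
D=np.load("top.npy");q=ctrl.trace("top","panel")
if q:
    m=cv2.erode(q[0]["region"].astype(np.uint8),np.ones((5,5)))>0;v,u=np.nonzero(m&(D>0))
    W=world("top",np.c_[u,v],D[v,u]);W=W-[r.x[0],r.x[1],0];W=Ro.from_euler('z',-r.x[2]).apply(W)
    print("panel conf",q[0]["confidence"],W.min(0),W.max(0))
    k=(W[:,1]<120)&(W[:,1]>-90)&(W[:,0]<-60)&(W[:,0]>-105)
    print(np.polyfit(W[k,1],W[k,2],1))
print(ctrl.state()["time_s"])
E
```

```text
[ 600.36 -112.08    0.24    0.19    0.41] [13.7  10.7  23.49]
top keeper [-0.71  0.57]
top panel_corner [-1.74 -5.88]
top dial_center [0.02 1.94]
top slot_end [-0.79 -0.99]
top air_cleaner [-0.36  0.95]
scene keeper [-2.32 -0.79]
scene panel_corner [-0.91  0.58]
scene dial_center [-121.49  -35.26]
scene slot_end [-1.21 -0.04]
scene air_cleaner [2.71 2.42]
keeper [ 628.07 -225.75  118.  ]
panel_corner [ 534.5  -200.81  136.91]
dial_center [ 605.73 -134.11  148.21]
slot_end [ 633.   -141.41  134.49]
air_cleaner [ 600.36 -112.08    0.  ]
tongue [ 606.61 -137.72  128.56]
panel conf 0.93 [-111.44  -88.66   93.59] [106.82 131.07 157.83]
[ -0.18 120.74]
1.75
```

Call:
play_rows:
  targets: [-0.31, -0.308, 0, 0, 0, 1.108, -0.31, -0.308, 0, 0, 0, 1.108, -0.31, -0.308, 0, 0, 0, 1.108, -0.31, -0.308, 0, 0, 0, 1.108, -0.31, -0.308, 0, 0, 0, 1.108, -0.31, -0.308, 0, 0, 0, 1.108, -0.31, -0.308, 0, 0, 0, 1.108, -0.31, -0.308, 0, 0, 0, 1.108, -0.31, -0.308, 0, 0, 0, 1.108, -0.31, -0.308, 0, 0, 0, 1.108, -0.31, -0.308, 0, 0, 0, 1.108, -0.31, -0.308, 0, 0, 0, 1.108]
  grip: 0

```text
time_s: 2.75
position: [392.4, 242.5, 215.1]
eef_rot: [179.9, 0.0, 100.6]
wrist_force: [-0.0, -0.1, -0.9]
finger_gap: 14.0
grip_force: 0.0
```

Call:
play_rows:
  targets: [-0.411, 0.14, 0, 0, 0, 0, -0.411, 0.14, 0, 0, 0, 0, -0.411, 0.14, 0, 0, 0, 0, -0.411, 0.14, 0, 0, 0, 0, -0.411, 0.14, 0, 0, 0, 0, -0.411, 0.14, 0, 0, 0, 0, -0.411, 0.14, 0, 0, 0, 0, -0.411, 0.14, 0, 0, 0, 0, -0.411, 0.14, 0, 0, 0, 0, -0.411, 0.14, 0, 0, 0, 0, -0.411, 0.14, 0, 0, 0, 0, -0.411, 0.14, 0, 0, 0, 0]

```text
time_s: 3.75
position: [607.5, -133.8, 214.3]
eef_rot: [180.0, 0.2, 100.8]
wrist_force: [-0.5, 0.3, -0.1]
finger_gap: 0.6
grip_force: 0.0
```

```bash
cat > w.py <<'E'
from h import *
import sys
np.set_printoptions(precision=2,suppress=True)
s=ctrl.state();print(s["time_s"],s["position"],s["eef_rot"],s["qpos"],s["finger_gap"])
i=ctrl.camera_info("wrist");im,D=ctrl.capture("wrist");cv2.imwrite(f"pics/{sys.argv[1]}.png",im[...,::-1])
obs=[]
for n in["keeper","panel_corner","dial_center","slot_end","tongue"]:
    for q in ctrl.spot_point("wrist",n)[:1]: obs.append(("wrist",n,np.array(q["position"]),1,i));print(n,q["confidence"],q["position"])
r,f=fit(obs,[600,-112,.24,float(sys.argv[2]),float(sys.argv[3])])
print(r.x,r.x[2:]*57.3);print(f(r.x).reshape(-1,2).tolist())
for k,v in mpts(r.x).items():print(k,v)
E
python3 w.py w1 .18 .05
```

```text
3.75 [ 607.47 -133.8   214.31] [179.99   0.18 100.77] [-15.64  26.2   33.59  97.84 -16.07  60.77  33.9 ] 0.5634719028834682
dial_center 0.89 [318.4, 217.1]
slot_end 0.65 [352.1, 216.0]
[ 597.88 -114.22    0.27    0.26    0.08] [15.46 14.61  4.42]
[[-4.298731823837443e-07, 8.093934411590453e-10], [4.6103025397314923e-07, 1.4778464674236602e-08]]
keeper [ 629.06 -226.99  118.  ]
panel_corner [ 533.86 -201.64  150.85]
dial_center [ 602.84 -132.16  158.85]
slot_end [ 630.4  -130.82  143.89]
air_cleaner [ 597.88 -114.22    0.  ]
tongue [ 604.18 -137.02  139.5 ]
```

View pics/w1.png

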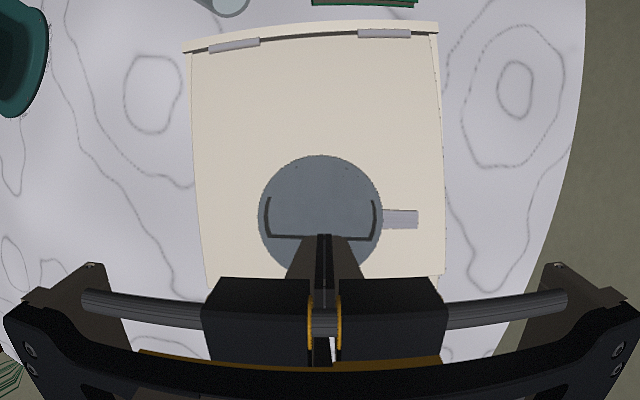

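The wrist view shows the dial at (320,213), with its slot parallel to the tool's y, so the dial angle is about 3°. The hinge runs along the top of the picture. Next I push the corner.

Call:
play_rows:
  targets: [-0.054, -0.083, 0.02, 0, 0, 0, -0.054, -0.083, 0.04, 0, 0, 0, -0.054, -0.083, 0.06, 0, 0, 0, -0.054, -0.083, 0.068, 0, 0, 0, -0.054, -0.083, 0.076, 0, 0, 0, -0.054, -0.083, 0.084, 0, 0, 0, -0.054, -0.083, 0.09, 0, 0, 0, -0.054, -0.083, 0.096, 0, 0, 0, -0.054, -0.083, 0.102, 0, 0, 0, -0.054, -0.083, 0.108, 0, 0, 0, -0.054, -0.083, 0.112, 0, 0, 0, -0.054, -0.083, 0.112, 0, 0, 0]

```text
time_s: 5.05
position: [534.9, -197.8, 101.7]
eef_rot: [-179.9, -0.0, 101.1]
wrist_force: [-0.2, 0.5, 0.5]
finger_gap: 0.1
grip_force: 0.0
```

Call:
play_rows:
  targets: [-0.004, 0, 0.002, 0, 0, 0, -0.004, 0, 0.004, 0, 0, 0, -0.004, 0, 0.006, 0, 0, 0, -0.004, 0, 0.008, 0, 0, 0]

```text
time_s: 5.38
position: [535.9, -202.4, 97.9]
eef_rot: [180.0, -0.2, 101.0]
wrist_force: [-13.9, 6.4, 47.4]
finger_gap: 0.3
grip_force: 23.4
```

Call:
play_rows:
  targets: [0, 0, -0.02, 0, 0, 0, 0, 0, -0.06, 0, 0, 0, 0.02, 0.04, -0.1, 0, 0, 0, 0.058, 0.083, -0.12, 0, 0, 0, 0.058, 0.083, -0.12, 0, 0, 0, 0.058, 0.083, -0.12, 0, 0, 0, 0.058, 0.083, -0.12, 0, 0, 0]
  grip: 0.39

```text
time_s: 5.97
position: [607.3, -127.5, 214.8]
eef_rot: [179.9, 0.0, 101.3]
wrist_force: [0.5, -1.3, 0.5]
finger_gap: 36.0
grip_force: 0.0
```

```bash
cat > v.py <<'E'
from h import *
import sys
np.set_printoptions(precision=2,suppress=True)
s=ctrl.state();print(s["time_s"],s["position"],s["eef_rot"],s["qpos"],s["finger_gap"])
i=ctrl.camera_info("wrist");K=np.array(i["camera_matrix"]);R=np.array(i["R"]);t=np.array(i["t"])
im,D=ctrl.capture("wrist");cv2.imwrite(f"pics/{sys.argv[1]}.png",im[...,::-1])
v,u=np.mgrid[:400,:640];a=(u-K[0,2])/K[0,0];b=(v-K[1,2])/K[1,1];th=np.hypot(a,b)+1e-9
k=np.tan(th)/th;W=(np.stack([a*k*D,b*k*D,D],-1)-t)@R
np.save("W",W)
def show(n):
    for q in ctrl.trace("wrist",n)[:1]:
        m=cv2.erode((q["region"]&(D>0)).astype(np.uint8),np.ones((3,3)))>0;P=W[m];print(n,q["confidence"],P.shape,"median",np.median(P,0),np.percentile(P,[2,98],axis=0).tolist());return P
p0=[600,-112,.24,0,.05]
P=show("panel")
if P is not None:
    Q=Ro.from_euler('z',-.24).apply(P-[600,-112,0]);k=(Q[:,1]>40)&(Q[:,1]<120)&(abs(Q[:,0])<100);print("slope,z0",np.polyfit(Q[k,1],Q[k,2],1))
P=show("tongue")
for n in["dial_center","slot_end","keeper","tongue"]:
    for q in ctrl.spot_point("wrist",n)[:1]:
        x,y=np.round(q["position"]).astype(int);print(n,q["confidence"],q["position"],W[y,x])
P=show("dial")
if P is not None:
    k=P[:,2]>np.percentile(P[:,2],98)-8
    print("dial circ",cv2.minEnclosingCircle(P[k][:,:2].astype(np.float32)))
E
python3 v.py w2
```

```text
5.9667 [ 607.26 -127.52  214.8 ] [179.95   0.   101.29] [-16.19  26.03  33.62  98.01 -16.19  60.81  34.01] 35.98857961161917
panel 0.68 (47804, 3) median [594.65 -79.82  99.2 ] [[477.2902629540019, -198.06188469243114, 97.54608068701435], [707.0293977220391, 25.06389216518149, 119.42678210725852]]
slope,z0 [ 0.   98.91]
tongue 0.65 (378, 3) median [ 674.45 -131.31  108.93] [[661.3474796754948, -138.96599852057685, 107.49968025007077], [687.6358338027509, -124.11091403743106, 110.30921393575271]]
dial_center 0.83 [320.2, 220.7] [ 607.44 -146.73  103.1 ]
slot_end 0.76 [348.8, 217.9] [ 634.09 -138.24  103.52]
keeper 0.64 [324.8, 304.3] [ 628.69 -228.39  118.58]
dial 0.83 (8311, 3) median [ 608.82 -138.19  118.1 ] [[560.791359379682, -187.10065941323575, 101.82305298964279], [674.5372111566777, -95.28649233300109, 120.08155685668109]]
dial circ ((606.4390258789062, -142.38815307617188), 51.48326110839844)
```

View pics/w2.png

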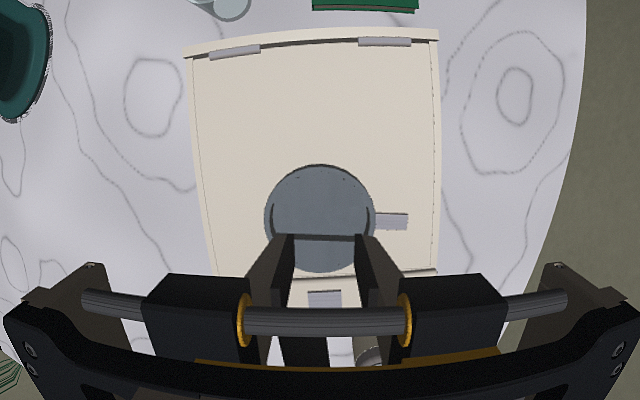

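Panel is shut: slope 0 at z 98.9. The dial centre is about (607,-142) and the tongue lies at about 9° in world. Next I lower the two fingertips over the slot, 36 mm apart along it.

Call:
play_rows:
  targets: [-0.014, -0.003, 0.03, 0, 0, 0.04, -0.014, -0.003, 0.06, 0, 0, 0.04, -0.014, -0.003, 0.085, 0, 0, 0.04, -0.014, -0.003, 0.09, 0, 0, 0.04, -0.014, -0.003, 0.09, 0, 0, 0.04, -0.014, -0.003, 0.09, 0, 0, 0.04]

```text
time_s: 6.87
position: [606.4, -144.3, 125.5]
eef_rot: [180.0, 0.0, 98.7]
wrist_force: [0.2, 0.1, 0.5]
finger_gap: 36.0
grip_force: 0.0
```

```bash
python3 v.py w3
```

```text
6.8667 [ 606.4  -144.34  125.46] [179.95   0.03  98.74] [-12.8   32.4   31.55 101.58 -20.87  51.86  36.58] 35.98285512307185
panel 0.95 (82774, 3) median [593.77 -77.84  99.22] [[478.29771729758414, -179.59612165900162, 97.65699860197745], [702.8061161701158, 12.266119199260027, 119.47159287936198]]
slope,z0 [ 0.   98.94]
tongue 0.76 (859, 3) median [ 673.75 -131.19  108.91] [[659.847648090842, -140.2382843552626, 107.35838205516697], [688.0905803713325, -123.55798748561321, 110.19749330217677]]
dial_center 0.62 [323.5, 245.5] [ 607.57 -151.87  102.7 ]
slot_end 0.73 [364.8, 232.0] [ 633.48 -138.28  101.35]
keeper 0.7 [334.3, 348.0] [ 626.67 -227.18  118.11]
dial 0.69 (15241, 3) median [ 607.12 -131.96  118.36] [[559.9522395149091, -186.11628593974743, 102.01968433181622], [676.4740588734726, -95.05933675227104, 120.05127929524531]]
dial circ ((606.0647583007812, -143.14976501464844), 51.705322265625)
```

View pics/w3.png

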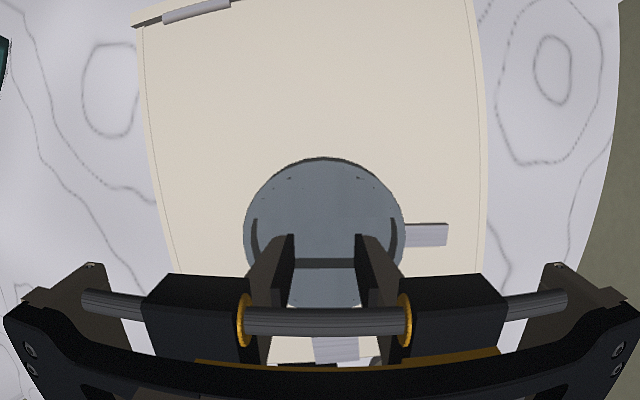

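The fingers straddle the slot, with the slot's far edge at row 263 and the tongue at (425,235), so they are centred within 2 mm. Next I insert.

Call:
play_rows:
  targets: [0.002, 0, 0.004, 0, 0, 0, 0.002, 0, 0.008, 0, 0, 0, 0.002, 0, 0.013, 0, 0, 0, 0.002, 0, 0.018, 0, 0, 0, 0.002, 0, 0.018, 0, 0, 0]

```text
time_s: 7.68
position: [604.7, -141.6, 105.1]
eef_rot: [-179.9, -0.0, 98.8]
wrist_force: [0.5, 1.0, -0.2]
finger_gap: 35.8
grip_force: 0.0
```

Call:
play_rows:
  targets: [0, 0.001, -0.001, 0, 0, 0.1, 0, 0.001, -0.001, 0, 0, 0.2, 0, 0.001, -0.001, 0, 0, 0.3, 0, 0.001, -0.001, 0, 0, 0.4, 0, 0.001, -0.001, 0, 0, 0.5, 0, 0.001, -0.001, 0, 0, 0.6, 0, 0.001, -0.001, 0, 0, 0.7, 0, 0.001, -0.001, 0, 0, 0.8, 0, 0.001, -0.001, 0, 0, 0.9, 0, 0.001, -0.001, 0, 0, 1.0]

```text
time_s: 8.52
position: [605.9, -143.3, 107.5]
eef_rot: [179.9, 0.1, 41.1]
wrist_force: [-1.7, -2.1, -1.4]
finger_gap: 36.0
grip_force: 1.6
```

Call:
play_rows:
  targets: [0, 0, 0, 0, 0, 0.1, 0, 0, 0, 0, 0, 0.2, 0, 0, 0, 0, 0, 0.3, 0, 0, 0, 0, 0, 0.4, 0, 0, 0, 0, 0, 0.48, 0, 0, 0, 0, 0, 0.54, 0, 0, 0, 0, 0, 0.58, 0, 0, 0, 0, 0, 0.61, 0, 0, 0, 0, 0, 0.61, 0, 0, 0, 0, 0, 0.61]

```text
time_s: 9.35
position: [606.1, -142.6, 107.4]
eef_rot: [179.9, 0.1, 6.5]
wrist_force: [-1.4, -3.3, -0.1]
finger_gap: 36.0
grip_force: 1.2
```

```bash
python3 v.py w4; python3 -c "
from bench import ctrl;s=ctrl.state();print(s['torque'],s['wrist_force'],s['eef_rot'])"
```

```text
9.35 [ 606.05 -142.6   107.42] [179.94   0.06   6.54] [-26.87  41.37  53.39 103.07 -39.48  56.37 -40.51] 35.95322541580574
panel 0.57 (67816, 3) median [ 645.16 -109.53   99.34] [[513.2257287593935, -196.48463990459484, 97.79302433311246], [716.1632452009704, 23.33338492875924, 119.59244112956196]]
slope,z0 [ 0.   99.01]
tongue 0.67 (15730, 3) median [ 624.42 -143.5   118.38] [[575.5905728279375, -205.59899693970152, 102.06858081057003], [655.5756243096506, -97.45726489321575, 120.06893194451743]]
dial_center 0.64 [326.3, 255.2] [ 599.83 -144.5   102.75]
slot_end 0.96 [368.3, 232.5] [ 617.42 -168.33  101.67]
keeper 0.82 [470.4, 231.3] [ 629.84 -227.34  118.32]
tongue 0.55 [468.8, 230.7] [ 629.85 -226.51  118.56]
dial 0.68 (16040, 3) median [ 624.31 -143.78  118.36] [[575.3111061631428, -206.78632951895014, 102.0681244146322], [655.5684315539708, -97.52928979035141, 120.066506875743]]
dial circ ((606.91064453125, -143.98817443847656), 51.58420944213867)
[-0.8366595   0.68993432  0.08845626] [-3.41727175 -3.76249341 -1.1238229 ] [1.79979924e+02 3.57505592e-02 6.50109383e+00]
```

View pics/w4.png

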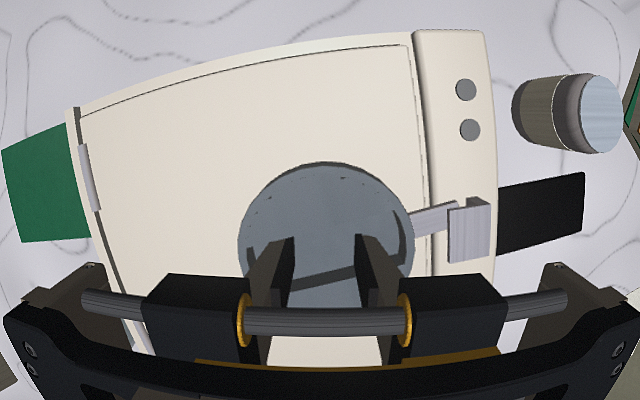

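The tongue at (435,218) is just entering the keeper at (470,230), about 12–15° short. I keep turning.

Call:
play_rows:
  targets: [0, 0, 0, 0, 0, 0.06, 0, 0, 0, 0, 0, 0.12, 0, 0, 0, 0, 0, 0.17, 0, 0, 0, 0, 0, 0.2, 0, 0, 0, 0, 0, 0.2]

```text
time_s: 10.17
position: [605.8, -142.0, 107.4]
eef_rot: [179.9, 0.1, -4.6]
wrist_force: [-4.8, -5.0, 1.0]
finger_gap: 35.9
grip_force: 27.4
```

```bash
python3 -c "
from bench import ctrl;s=ctrl.state();print(s['torque'],s['wrist_force'],s['eef_rot'])"
```

```text
[-0.99742846  1.17062544  1.90894767] [-4.83162023 -5.042219    1.0454058 ] [ 1.79884269e+02  1.41067302e-01 -4.64215399e+00]
```

```bash
python3 v.py w5 | grep -v dial
```

```text
10.1667 [ 605.84 -141.97  107.45] [179.88   0.14  -4.64] [-28.38  42.73  55.99 103.13 -41.58  57.59 -50.08] 35.937148947119795
panel 0.95 (62872, 3) median [ 647.57 -119.92   99.39] [[513.2805456245327, -201.42806557869633, 97.81504828400814], [717.086421037147, 22.44540576482521, 119.6227224264211]]
slope,z0 [ 0.   99.08]
slot_end 0.56 [368.9, 228.6] [ 614.27 -170.    102.83]
keeper 0.63 [466.4, 205.1] [ 629.34 -225.72  118.99]
```

View pics/w5.png

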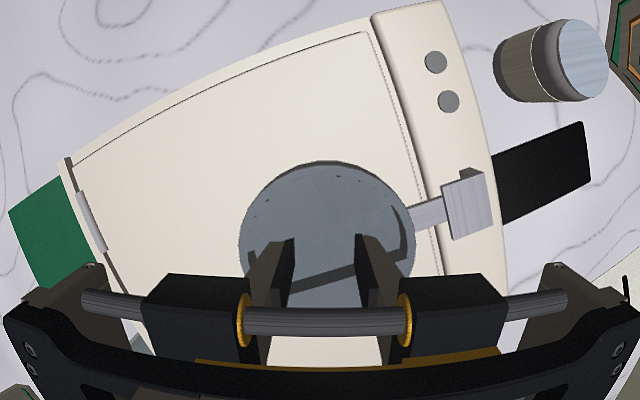

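The tongue at (430,210) now runs squarely under the keeper, and the turning torque has risen to 1.9 N m, so the dial is at its stop. I ease back and lift out.

Call:
play_rows:
  targets: [0, 0, 0, 0, 0, -0.06, 0, 0, 0, 0, 0, -0.14, 0, 0, 0, 0, 0, -0.2, 0, 0, -0.008, 0, 0, -0.2, 0, 0, -0.02, 0, 0, -0.2, 0, 0, -0.05, 0, 0, -0.2, 0, 0, -0.09, 0, 0, -0.2, 0, 0, -0.12, 0, 0, -0.2, 0, 0, -0.15, 0, 0, -0.2, 0, 0, -0.15, 0, 0, -0.2]

```text
time_s: 11.4
position: [609.8, -142.9, 265.0]
eef_rot: [179.9, -0.6, 6.4]
wrist_force: [0.1, -1.2, 1.2]
finger_gap: 35.9
grip_force: 0.0
```

```bash
python3 v.py w6
```

```text
11.4 [ 609.79 -142.94  265.02] [179.88  -0.62   6.43] [-32.58  31.88  62.12  95.58 -29.98  70.29 -47.38] 35.86081411851763
panel 0.73 (30724, 3) median [618.47 -99.92  99.37] [[499.40306345512096, -200.61130195355872, 97.59753104713614], [712.4490695827709, 23.641814021248887, 119.62080915578187]]
slope,z0 [ 0.   99.08]
tongue 0.58 (193, 3) median [ 622.59 -204.35  108.8 ] [[614.5467364389, -213.33819890187965, 107.51233645068282], [630.5989243908746, -194.9827304554141, 110.161435107442]]
dial_center 0.94 [322.0, 198.3] [ 602.15 -141.62  101.67]
slot_end 0.63 [350.5, 188.1] [ 617.33 -170.92  103.69]
keeper 0.72 [403.9, 184.7] [ 630.42 -226.6   119.21]
tongue 0.64 [301.3, 181.4] [ 621.93 -117.48  119.15]
dial 0.82 (6874, 3) median [ 606.94 -144.2   118.17] [[562.6608102305921, -199.75527868480847, 101.79333026687007], [652.9132503425666, -98.26859585685315, 120.16811388322785]]
dial circ ((607.010986328125, -143.6142120361328), 51.302337646484375)
```

View pics/w6.png

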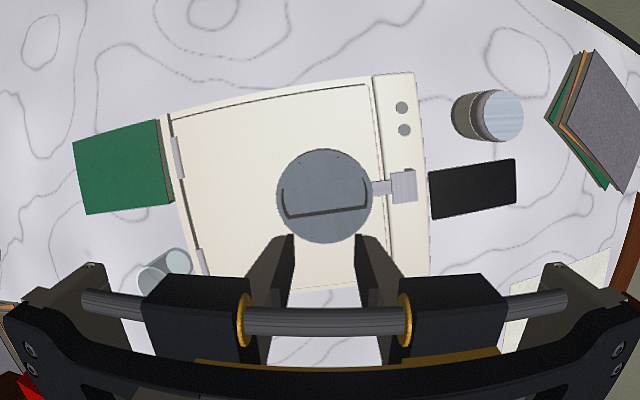

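```bash
python3 -c "
from bench import ctrl;print(ctrl.job_done())"
```

```text
the job is handed in; nothing more can be done
None
```

The panel is pushed shut and the dial is turned clockwise by its slot to its stop, with the tongue under the keeper. The glass, phone, tin and book were not touched, and the job was handed in at about 11.5 s with the gripper clear of everything.

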